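Flip the hatch door onto the assembly board

ROBOT

A 7-joint arm with a two-finger parallel gripper is mounted at the origin on a cart in front of the work surface, level with it; the furniture and walls round the work are solid. World frame = base frame: x ahead of the robot, y to its left, z up, the work surface at z = 0. Lengths are in m, angles in rad, forces in N, time in s.
With the tool pointing down it reaches from about 0.425 to 0.825 m from the base axis. Payload 3.6 kg.
Tool frame: the origin (TCP) lies at the very end of the fingers, on their centre line; the grasp point (between the pads) lies 19 mm behind it; z points along the fingers, y is the line along which they close (so a half turn about z gives the same grasp; the last joint's range is limited). The gripper opens to 93 mm and grips with 3 to 60 N. Pads are 15 mm wide; open, the fingers measure 128 mm over their backs; the gripper's body (75 mm by 188 mm) begins 65 mm behind the grasp point.
Start: joints at [-1.139, 0.615, -0.013, 1.423, 0.008, 1.103, -0.04], TCP at [0.287, 0.583, 0.181] pointing down, gripper open.
Joint ranges: [-3.12, 3.12], [-0.3, 2.06], [-1.34, 1.32], [0.26, 2.42], [-1.36, 4.5], [0.01, 1.98], [-2.84, 2.84]. Speed limits (rad/s): [2.79, 2.79, 3.14, 3.14, 3.14, 3.14, 3.14].

INTERFACE

Orientations are given as a rotation vector (axis times angle).
In Python, from rig import readout, imaging, finish_job gives the robot as it stands.
- The arm moves only by the tool servo_tool, never from a script. Its argument "series" is a list of rows, each a list of 5 numbers: the opening, from 0 (shut) to 1 (fully open), then the shift along the tool's x, y, z in units of 10 cm (1.0 is 10 cm), then the turn about the tool's z in units of 2 pi rad (1.0 is 2 pi rad). In form: [[gripper, tx, ty, tz, roll], ...]. A call has 1 to 10 rows; each row is the pose to reach, as a shift and turn from the pose commanded when the call began, along the tool's axes at that moment, turning the shorter way round; what a row does not reach only later rows make up. A row lasts 1/10 s, in which the tool goes at most 50 mm and 8.59 degrees, less where a joint would pass 70% of its speed; a pose out of reach is approached as far as the arm can. A call with a number of a shift or a turn outside -1 to 1 is refused whole. A call with a gripper value outside its range is refused whole. The fingers move at their own pace and stop on an object; "newtons" is the grip in N (left out, the last holds). Time passes only in rows, so rows that repeat a pose let the fingers close. It gives the time, the measured TCP pose, the force, the opening and the grip force at its end, in the units of the state.
- readout.get_obs(): the state, without advancing time (a new reading comes with each control period).
- imaging.camera(name): name is "scene" or "side" or "wrist"; returns a dict with "image" (400x640x3 uint8, blue, green, red), "K" (3x3 intrinsics, pixels), "k1" (the pictures are not rectified: a ray, as slopes to the right and down, at radius r is drawn at 1 + k1 r^2 times it, then the intrinsics apply), "R" (3x3) and "t" (3): a world point X has camera coordinates R X + t. Camera axes: x right, y down, z forward; pixel columns grow to the right and rows downward; lengths in m; the calibration is good to about 2 mm. A picture is of the moment at which its call begins. There is no depth.
- finish_job(): hands the job in; it is judged then, once.
The state is a dict: "t": time; "joints": joint angles; "qd": joint speeds; "joint_torque": joint torques, N m; "tcp_pos": TCP position; "tcp_rot": TCP orientation; "contact_force": force on the tool from outside, world axes, zero at the start; "wrist_torque": the same for the moment, N m; "width": opening from 0.0 (shut) to 1.0 (fully open); "grasp_force": force on a finger pad.
Only numpy, scipy, OpenCV 4.12 (cv2) and the standard library are available. Lean on these libraries where they do the work, as an engineer would, in place of code of your own. Each camera call takes 0.05 s, during which the arm holds its last target. There are 200 camera calls.

TASK

Turn the little wooden lipped hatch door over so that its hinge side is ready to work on: with the fingertips push it along the bench against the near edge of the assembly board until it tips up on that edge and flops over onto the board, hinge side up. Then push it across the board until one of its long edges lies snug along the fence. Do not grasp, lift or carry the door, and leave the other things on the bench where they are.

Things in the scene. Friction and masses are not known exactly. Their poses are not given: they have to be found in the camera images.
- hatch: Loose pale wooden door, 0.15 kg, 70 (x) x 110 (y) x 16 mm (z), origin at its middle. Lipped: upper 8 mm full size, lower 8 mm (with two steel hinge leaves) only 54 x 94, so an 8 mm lip overhangs all round. Starts flat, z and a round finger pull up, 5 to 40 mm short of the board's near edge, x toward it, up to 0.25 rad off square. Friction 0.5 to 0.7, at the fingers no less.
- board: Board fixed to the bench: plywood 125 deep (x) x 220 wide (y) x 12 mm thick, with a dark wooden fence, 20 mm thick and 18 mm high above the plywood, along its whole far edge. Origin at the centre of its underside, on the bench; x points from the near edge to the fence, y along the fence, z up.
- lip (a point): Middle of the board's upper near edge, 12 mm above the bench, axes as the board's: the edge over which the door is tipped. The edge runs along y for 110 mm either way.
- fence (a point): Middle of the foot of the fence's near face, at the level of the plywood top (12 mm above the bench), axes as the board's; 105 mm beyond the lip.
- tin: Bystander: round tin, 86 mm across, 40 mm high, on the bench at the right of the door; origin at the centre of its underside.
- gauge: Bystander: wooden marking gauge 200 x 58 x 66 mm lying on the bench left of the board; origin at the centre of its underside, x along its length.
- measure: Bystander: yellow tape measure 80 x 31 x 66 mm standing on the bench at the right; origin at the centre of its underside.

How it is judged:
On the way:
1. the door is tipped up, standing on its edge at the near edge of the board (angle between hatch's own z axis and vertical between 0.4 and 2.2 rad and x of hatch in the frame of lip between -0.07 and 0.05 m and height (world z) of hatch below 0.062 m), for 0.1 s.
At the end, for the whole second after the job is handed in: The door lies flat and at rest on the plywood, hinge side up (within 0.09 rad), a long edge against the fence: its centre 30 to 39.5 mm from the fence's face (a gap of at most 4.5 mm) and within 65 mm of the board's middle line, its long side parallel to the fence within 0.06 rad (angle between hatch's own z axis and vertical above 3.05 rad and x of hatch in the frame of fence between -0.0395 and -0.03 m and y of hatch in the frame of fence between -0.065 and 0.065 m and z of hatch in the frame of fence between 0.004 and 0.012 m and angle between the y axis of hatch and the y axis of board, either way round below 0.06 rad and linear speed of hatch below 0.01 m/s and angular speed of hatch below 0.1 rad/s); the robot touches nothing.
It fails at once if the door is lifted or carried (its centre more than 68 mm above the bench, or it is in the air while lying flat) (height (world z) of hatch above 0.068 m or (angle between hatch's own z axis and vertical below 0.4 rad and height (world z) of hatch above 0.042 m) or (angle between hatch's own z axis and vertical above 2.75 rad and height (world z) of hatch above 0.052 m)).
It fails at once if a bystander is moved more than 20 mm (distance of any of tin, gauge, measure from where it was at the start of the episode above 0.02 m).
It also fails if it takes over 54 s, if anything falls off the work surface, if the arm or the gripper's body presses on something with over 40 N, if the wrist force passes 120 N, or if a joint passes its speed limit or range.

## Working session

There is one attempt and no reset: what is moved stays moved. The work goes in short steps, Python scripts to look and compute and a tool call to move; the robot and the scene stay as the last step left them, time stands still between calls to the robot, and variables do not carry over. Pictures are saved under pics/ and viewed, at most 13 in all, crops included, and the job is handed in when it is done.

Besides the shell and the picture viewer there is one more tool, called after "Request:" in YAML: its name, and indented under it one key for each argument. servo_tool: Moves the arm, as the interface text tells. Its arguments: {"type":"object","properties":{"series":{"type":"array"},"newtons":{"type":"number"}},"required":["series"]}

```bash
mkdir -p pics; cat > h.py <<'E'
import numpy as np,cv2
from rig import readout,imaging,finish_job
def ray(c,u,v):
    K=c["K"];k=c["k1"];d=np.array([(u-K[0][2])/K[0][0],(v-K[1][2])/K[1][1]]);s=d.copy()
    for _ in range(20): s=d/(1+k*(s@s))
    R=np.array(c["R"]);return -R.T@np.array(c["t"]),R.T@np.array([s[0],s[1],1.])
def onz(c,u,v,z):
    o,d=ray(c,u,v);return o+d*(z-o[2])/d[2]
def proj(c,X):
    p=np.array(c["R"])@np.array(X)+np.array(c["t"]);s=p[:2]/p[2];s=s*(1+c["k1"]*(s@s));K=c["K"]
    return np.array([K[0][0]*s[0]+K[0][2],K[1][1]*s[1]+K[1][2]])
def snap(n,f=None):
    c=imaging.camera(n)
    if f: cv2.imwrite("pics/"+f,c["image"])
    return c
E
python3 - <<'E'
from h import *
np.set_printoptions(precision=3,suppress=True)
import pickle
C={}
for n in("scene","side"):
    c=snap(n,n+"0.png");C[n]=c;print(n,c["K"],c["k1"],ray(c,320,200))
pickle.dump(C,open("c0.pkl","wb"))
print(readout.get_obs())
E
```

```text
scene [[478.465   0.    314.89 ]
 [  0.    478.465 194.833]
 [  0.      0.      1.   ]] -0.08398464560728396 (array([-0.053, -0.539,  0.764]), array([ 0.535,  0.289, -0.794]))
side [[513.85    0.    307.701]
 [  0.    513.85  205.647]
 [  0.      0.      1.   ]] -0.10010032534706265 (array([ 0.142, -0.97 ,  0.716]), array([ 0.335,  0.692, -0.64 ]))
{'t': 0.1, 'joints': array([-1.14 ,  0.616, -0.013,  1.425,  0.008,  1.103, -0.04 ]), 'qd': array([ 0.001, -0.002,  0.001, -0.005, -0.001,  0.   , -0.001]), 'joint_torque': array([  0.001, -46.004,   0.21 , -16.624,  -0.061,   0.017,   0.   ]), 'tcp_pos': array([0.287, 0.582, 0.18 ]), 'tcp_rot': array([-0.713, -3.059,  0.004]), 'contact_force': array([-0.061,  0.795, -0.704]), 'wrist_torque': array([-0.028,  0.024,  0.015]), 'grasp_force': 0.0, 'width': 0.9996152432984423}
```

View pics/scene0.png

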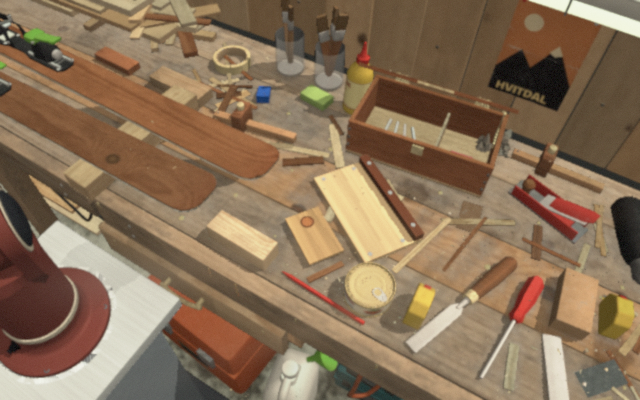

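View pics/side0.png

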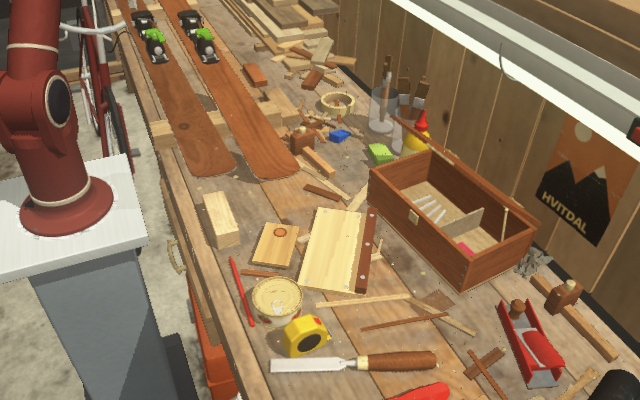

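The scene view shows the hatch around (313,235) with its pull at (307,222), the board around (362,210) with the fence at its far right, and the tin at (370,287). In the side view the hatch is at (276,245), the board at (330,250) and the fence at (367,250). I'll zoom in on both.

```bash
python3 - <<'E'
from h import *
import pickle
C=pickle.load(open("c0.pkl","rb"))
a=cv2.resize(C["scene"]["image"][150:270,270:430],None,fx=5,fy=5,interpolation=cv2.INTER_CUBIC)
a=a[:, :800]
b=cv2.resize(C["side"]["image"][190:310,230:390],None,fx=5,fy=5,interpolation=cv2.INTER_CUBIC)
cv2.imwrite("pics/a.png",a);cv2.imwrite("pics/b.png",b)
E
```

```text
(no output)
```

View pics/a.png

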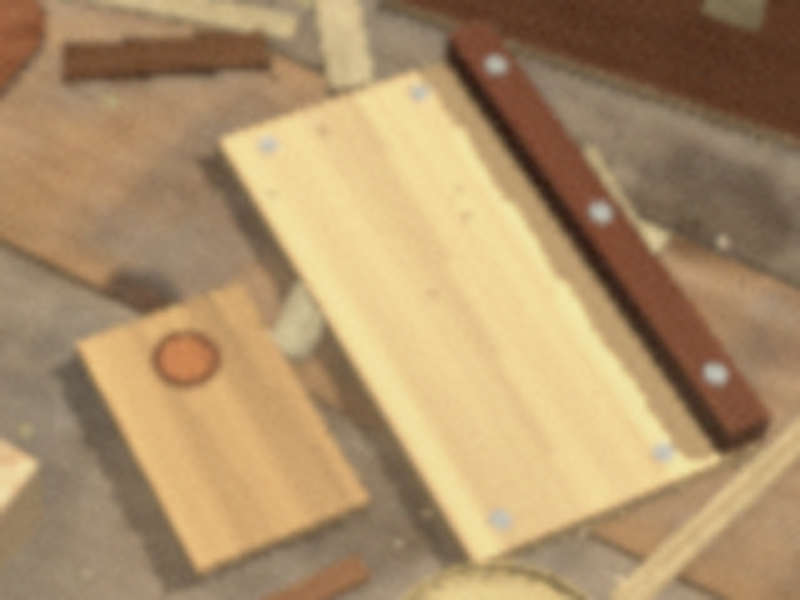

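View pics/b.png

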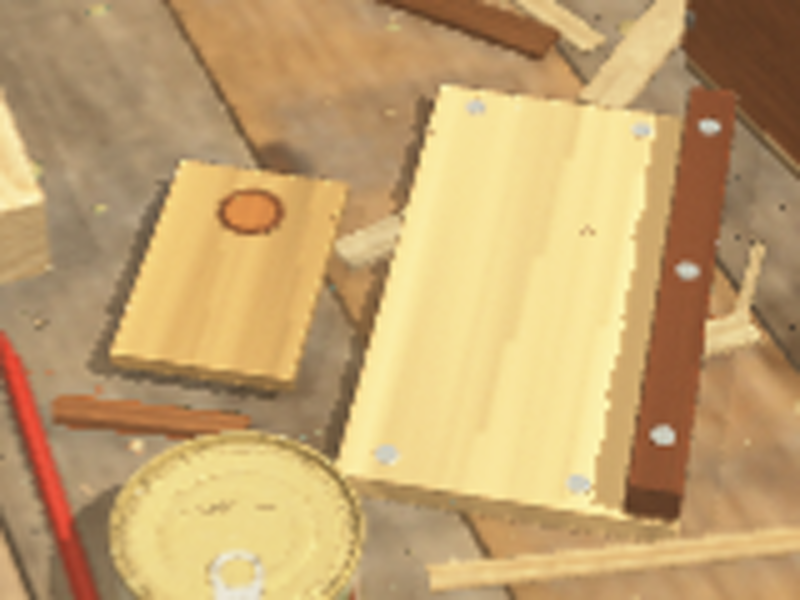

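```bash
python3 - <<'E'
from h import *
import pickle
np.set_printoptions(precision=4,suppress=True)
C=pickle.load(open("c0.pkl","rb"))
P={"scene":([(80,345),(240,283),(367,497),(200,571)],[(222,142),(475,560)],(270,150)),
"side":([(182,160),(348,183),(293,380),(110,355)],[(440,88),(342,463)],(230,190))}
for n,(h,b,o) in P.items():
    c=C[n];H=np.array([onz(c,u/5+o[0],v/5+o[1],.016) for u,v in h]);B=np.array([onz(c,u/5+o[0],v/5+o[1],.012) for u,v in b])
    print(n,H,B,np.linalg.norm(np.diff(H,axis=0),axis=1),np.linalg.norm(B[1]-B[0]))
    y=B[0]-B[1];y/=np.linalg.norm(y);x=np.array([y[1],-y[0],0]);m=B.mean(0)
    hy=(H[0]+H[1]-H[2]-H[3]);hx=H[1]+H[2]-H[0]-H[3]
    print("lip",m,"yaw",np.arctan2(x[1],x[0]),"hatch yaw",np.arctan2(hx[1],hx[0]),np.arctan2(-hy[0],hy[1]),H.mean(0),"rel",(H.mean(0)-m)@x,(H.mean(0)-m)@y)
for n,(u,v) in {"scene":(370,283),"side":(277,298)}.items(): print(n,"tin",onz(C[n],u,v,.04))
E
```

```text
scene [[ 0.3778 -0.2339  0.016 ]
 [ 0.4352 -0.2711  0.016 ]
 [ 0.3754 -0.3602  0.016 ]
 [ 0.3172 -0.324   0.016 ]] [[ 0.4961 -0.2268  0.012 ]
 [ 0.3746 -0.4055  0.012 ]] [0.0683 0.1073 0.0685] 0.21608485145682363
lip [ 0.4353 -0.3161  0.012 ] yaw -0.5968802020318829 hatch yaw -0.5655848443092498 -0.5917200836814359 [ 0.3764 -0.2973  0.016 ] rel -0.05931891863641575 -0.01757328457904017
side [[ 0.3795 -0.2358  0.016 ]
 [ 0.4363 -0.2738  0.016 ]
 [ 0.3764 -0.3649  0.016 ]
 [ 0.318  -0.3273  0.016 ]] [[ 0.4964 -0.2302  0.012 ]
 [ 0.379  -0.4058  0.012 ]] [0.0684 0.1091 0.0695] 0.21121622846456597
lip [ 0.4377 -0.318   0.012 ] yaw -0.5893677230744339 hatch yaw -0.5807768725726338 -0.5869416623561864 [ 0.3775 -0.3004  0.016 ] rel -0.05979699875186936 -0.018813906924810213
scene tin [ 0.3267 -0.4364  0.04  ]
side tin [ 0.3234 -0.446   0.04  ]
```

Request:
servo_tool:
  series:
    - [0.5,-0.2,-0.2,-0.2,0]
    - [0.5,-0.5,-0.5,-0.2,0]
    - [0.5,-0.8,-0.8,-0.2,0]
    - [0.5,-1,-1,-0.2,0]

```text
t: 0.5
tcp_pos: [0.3341, 0.4455, 0.2005]
tcp_rot: [0.717, 3.058, -0.004]
contact_force: [0.7, 0.2, 0.6]
width: 0.704
grasp_force: 0.0
```

Request:
servo_tool:
  series:
    - [0.5,-0.3,-0.3,0,0]
    - [0.5,-0.6,-0.6,0,0]
    - [0.5,-1,-1,0,0]

```text
t: 0.8
tcp_pos: [0.3759, 0.3206, 0.2004]
tcp_rot: [-0.709, -3.06, -0.0]
contact_force: [-0.3, -1.1, -0.1]
width: 0.503
grasp_force: 0.0
```

Request:
servo_tool:
  series:
    - [0.5,-0.3,-0.3,0,0]
    - [0.5,-0.6,-0.6,0,0]
    - [0.5,-1,-1,0,0]

```text
t: 1.1
tcp_pos: [0.4194, 0.193, 0.2006]
tcp_rot: [-0.709, -3.06, -0.001]
contact_force: [1.8, 0.2, 0.4]
width: 0.503
grasp_force: 0.0
```

Request:
servo_tool:
  series:
    - [0.5,-0.3,-0.3,0,0]
    - [0.5,-0.6,-0.6,0,0]
    - [0.5,-1,-1,0,0]

```text
t: 1.4
tcp_pos: [0.4628, 0.0654, 0.2006]
tcp_rot: [-0.709, -3.06, -0.001]
contact_force: [0.7, 0.1, -0.5]
width: 0.493
grasp_force: 0.0
```

Request:
servo_tool:
  series:
    - [0.5,-0.3,-0.3,0,0]
    - [0.5,-0.6,-0.6,0,0]
    - [0.5,-1,-1,0,0]
    - [0.5,-1,-1,0,0]

```text
t: 1.8
tcp_pos: [0.5091, -0.0759, 0.2005]
tcp_rot: [0.729, 3.054, -0.007]
contact_force: [0.2, 0.4, -0.2]
width: 0.498
grasp_force: 0.0
```

```bash
cat >> h.py <<'E'
from scipy.spatial.transform import Rotation as Ro
B=np.array([.829,-.559,0]);BY=np.array([.559,.829,0]);LIP=np.array([.4365,-.317,.012])
def need(x,y,z):
    "world target given in lip axes (x,y), world z -> tool units"
    o=readout.get_obs();R=Ro.from_rotvec(o["tcp_rot"]).as_matrix()
    P=LIP+x*B+y*BY;P[2]=z
    d=R.T@(P-o["tcp_pos"])*10
    yaw=np.arctan2(R[1,1],R[0,1]);roll=(yaw-np.arctan2(BY[1],BY[0]))/(2*np.pi)
    q=o["tcp_pos"]-LIP;print("need",d.round(3),"roll",round(roll,4),"lipx,y",q@B,q@BY,"z",o["tcp_pos"][2],"F",o["contact_force"]@B,o["contact_force"]@BY,o["contact_force"][2],"t",o["t"])
E
python3 -c "
from h import *
need(-.109,-.018,.15)"
```

```text
need [ 0.663 -2.52   0.514] roll 0.0198 lipx,y -0.07462821294140552 0.24043272510860603 z 0.200548756751504 F -0.0016050705524657675 0.4291935128873938 -0.2443241021134102 t 1.8
```

Request:
servo_tool:
  series:
    - [0.5,0.1,-0.3,0,0]
    - [0.5,0.2,-0.6,0,0]
    - [0.5,0.3,-1,0,0]

```text
t: 2.1
tcp_pos: [0.4369, -0.1432, 0.2003]
tcp_rot: [-0.707, -3.06, -0.002]
contact_force: [0.5, -1.0, -0.4]
width: 0.499
grasp_force: 0.0
```

Request:
servo_tool:
  series:
    - [0.5,0.1,-0.3,0,0]
    - [0.5,0.2,-0.6,0,0.0213]
    - [0.5,0.3,-0.9,0,0.0213]
    - [0.5,0.3,-0.9,0,0.0213]
    - [0.5,0.3,-0.9,0,0.0213]

```text
t: 2.6
tcp_pos: [0.3705, -0.2113, 0.2007]
tcp_rot: [-0.917, -3.005, -0.001]
contact_force: [0.2, 0.2, -0.2]
width: 0.501
grasp_force: 0.0
```

```bash
python3 -c "
from h import *
need(-.109,-.018,.07)"
```

```text
need [-0.048 -0.688  1.307] roll 0.0001 lipx,y -0.11377303242766873 0.05073551326900317 z 0.20070799992615487 F 0.0718873957653762 0.32315298133798015 -0.19314361304098962 t 2.6
```

Request:
servo_tool:
  series:
    - [0.5,0,-0.35,0.1,0]
    - [0.5,-0.05,-0.69,0.4,0]
    - [0.5,-0.05,-0.69,0.7,0]
    - [0.5,-0.05,-0.69,1,0]
    - [0.5,-0.05,-0.69,1,0]

```text
t: 3.1
tcp_pos: [0.3352, -0.2688, 0.0978]
tcp_rot: [-0.91, -2.999, -0.005]
contact_force: [0.1, 0.6, 0.3]
width: 0.499
grasp_force: 0.0
```

```bash
python3 - <<'E'
from h import *
need(-.109,-.018,.006)
c=snap("side","s1.png")
a=cv2.resize(c["image"][160:320,180:400],None,fx=3.5,fy=3.5);cv2.imwrite("pics/s1.png",a)
E
```

```text
need [-0.027 -0.014  0.918] roll 0.0006 lipx,y -0.11092865489039777 -0.016665339154198582 z 0.09784597112656584 F -0.2711059762493955 0.49945622593252387 0.29298493236998274 t 3.1
```

View pics/s1.png

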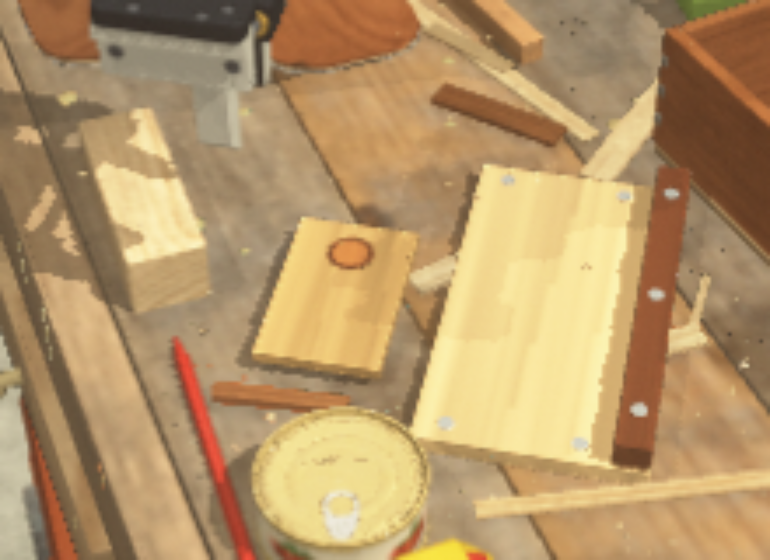

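```bash
python3 - <<'E'
from h import *
import pickle
C=pickle.load(open("c0.pkl","rb"))["side"]
f=lambda X:((proj(C,X)-[180,160])*3.5).round()
p=readout.get_obs()["tcp_pos"]
for s in(-.032,.032):
    q=p+s*BY;print(f(q))
    for e in(-.041 if s<0 else .041,):
        r=p+e*BY-.0075*B;r[2]=.006;print("back",f(r))
        r=p+e*BY+.0075*B;r[2]=.006;print("front",f(r))
E
```

```text
[225. 200.]
back [218. 337.]
front [245. 341.]
[258. 123.]
back [258. 237.]
front [283. 241.]
```

```bash
python3 - <<'E'
from h import *
import pickle
C=pickle.load(open("c0.pkl","rb"))
for n in("side","scene"):
    c=snap(n);d=cv2.absdiff(c["image"],C[n]["image"]).max(2)
    cv2.imwrite("pics/d_%s.png"%n,np.hstack([cv2.resize(i[150:250,190:290],None,fx=4,fy=4) for i in (c["image"],cv2.cvtColor(cv2.min(d*3,255),cv2.COLOR_GRAY2BGR))]))
    p=readout.get_obs()["tcp_pos"]
    for s in(-.032,.032): print(n,(proj(c,p+s*BY)-[190,150])*4)
E
```

```text
side [219.40764935 267.81869729]
side [256.90516827 179.4791536 ]
scene [431.87507827 320.375432  ]
scene [371.79038457 208.7548117 ]
```

View pics/d_side.png

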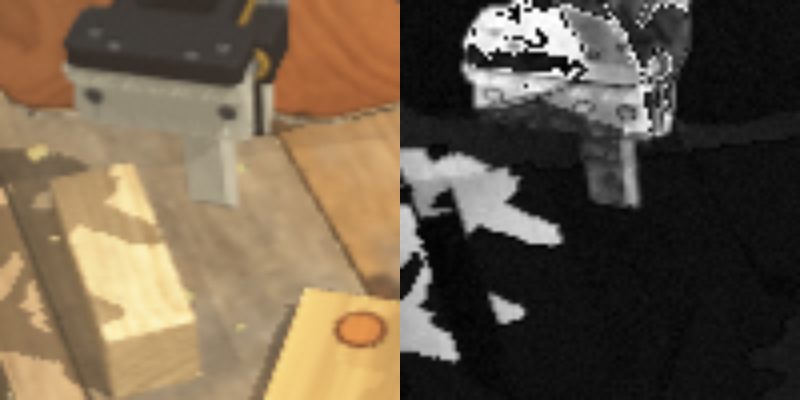

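View pics/d_scene.png

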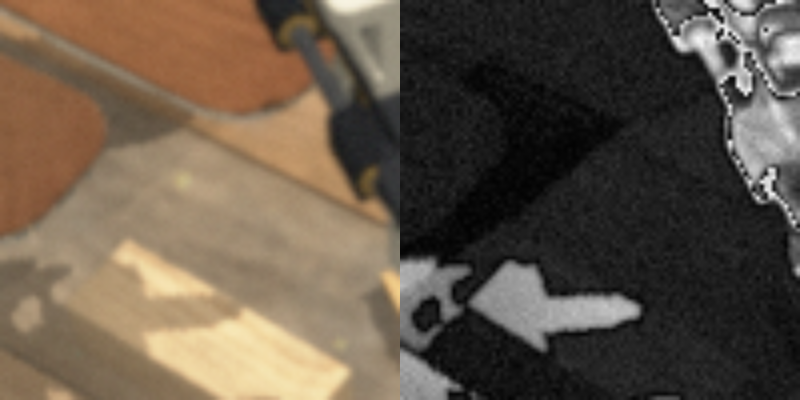

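```bash
python3 - <<'E'
from h import *
import pickle
C=pickle.load(open("c0.pkl","rb"))
for n,(x0,x1,y0,y1) in {"side":(225,275,180,240),"scene":(270,330,195,260)}.items():
    c=snap(n);d=cv2.absdiff(c["image"],C[n]["image"]).max(2)[y0:y1,x0:x1]
    print(n,x0,y0)
    for r in range(0,d.shape[0],2): print(y0+r,"".join("#" if v>20 else "+" if v>10 else "." for v in d[r]))
E
```

```text
side 225 180
180 +++###+++++###+##############+#+##................
182 ......+....++###++###########+####.+++..+.......+.
184 ............+++++++++###++++++.+......++++..+.....
186 ...+.......++++++++++####...........+.+....+......
188 ...........+++#++#+++####.........................
190 .............+#++++++####.........................
192 ............+############+........................
194 .............###+++######+........................
196 .............####+##++###+........................
198 .............+#######+####........................
200 ................++########........................
202 ..................................................
204 +.................................................
206 #####.............................................
208 #####+............................................
210 ######............................................
212 ..................................................
214 ..................................................
216 ..................................................
218 ......................................
[... 2021 characters left out ...]
+...............+++.+++++.+++++++..+..++++......+.
241 +++.++.............+.......++++++.++++.+.++++.+++++.+..++.++
243 +++.++++............+........++++..++.+++++++.+.+.++++.+++++
245 ++.+++..+.......+..+...........+++.+.++++.+..+++..+++++.++.+
247 +.+++.....++...+...++..........++.++.+++++++...++++.++++.+++
249 .++.....+....+...+....+...........+.+.++..++++++++.+.+++++++
251 ++.+.+++......+.+.+.+.+...+......++..+++..+..+++++.+...++...
253 +.....++.......++......+.+.......+++.++.+.+++..++.+.+.++++.+
255 ......+........+.......+..........+++++++.+++.++++++++...+..
257 ..+...++...+.++....+..+.++.....+....++++++..++++++++++...+..
259 +.........+.++..++++.+++..++.++.....++.+++.++++++...........
```

```bash
python3 - <<'E'
from h import *
import pickle
C=pickle.load(open("c0.pkl","rb"))
def tri(a,b):
    o1,d1=ray(C["side"],*a);o2,d2=ray(C["scene"],*b)
    s=np.linalg.lstsq(np.c_[d1,-d2],o2-o1,rcond=None)[0];p,q=o1+s[0]*d1,o2+s[1]*d2
    return (p+q)/2,np.linalg.norm(p-q)
p=readout.get_obs()["tcp_pos"];print(p)
for a,b in (((245,200.5),(293,217)),((238,199),(289,217.5)),((250,201.5),(297,217.5))):
    m,e=tri(a,b);print(m,e,(m-p)@B,(m-p)@BY)
for s in(-.02,-.032,-.041,):
  for dz in(0,.02,.03): print(s,dz,proj(C["side"],p+s*BY+[0,0,dz]),proj(C["scene"],p+s*BY+[0,0,dz]))
E
```

```text
[ 0.33786515 -0.27203916  0.10210884]
[ 0.32416762 -0.28641829  0.12788287] 0.0027825564231338425 -0.0033173235695948644 -0.01957721659798057
[ 0.31317482 -0.28560303  0.1360254 ] 0.0008156929513044155 -0.012886079280835851 -0.025046348071578597
[ 0.33079804 -0.29031414  0.12456484] 0.006540990390639299 0.0043570760232631445 -0.01910047356941672
-0.02 0 [247.12299311 212.418225  ] [295.33727956 224.61348061]
-0.02 0.02 [246.44948741 203.98868642] [295.15928875 217.70650451]
-0.02 0.03 [246.10682752 199.68391606] [295.06784378 214.14714831]
-0.032 0 [245.29559547 216.73579922] [298.25970537 230.03374774]
-0.032 0.02 [244.58766267 208.2854289 ] [298.13921516 223.17982581]
-0.032 0.03 [244.22737932 203.96886196] [298.0773368  219.64669598]
-0.041 0 [243.90242311 220.02897382] [300.48358419 234.15717455]
-0.041 0.02 [243.16782589 211.56375604] [300.4076296  227.34516036]
-0.041 0.03 [242.79388753 207.23871868] [300.36866483 223.83279375]
```

Request:
servo_tool:
  series:
    - [0.5,0,0,0.25,0]
    - [0.5,0,0,0.5,0]
    - [0.5,0,0,0.7,0]
    - [0.5,0,0,0.7,0]
    - [0.5,0,0,0.7,0]

```text
t: 3.85
tcp_pos: [0.3371, -0.2722, 0.0317]
tcp_rot: [0.915, 3.004, -0.001]
contact_force: [-0.1, 0.3, 0.6]
width: 0.497
grasp_force: 0.0
```

```bash
python3 - <<'E'
from h import *
need(-.109,-.018,.006)
c=snap("side");d=snap("scene")
cv2.imwrite("pics/s2.png",np.hstack([cv2.resize(c["image"][180:280,200:300],None,fx=4,fy=4),cv2.resize(d["image"][190:290,250:350],None,fx=4,fy=4)]))
p=readout.get_obs()["tcp_pos"]
for s in(-.032,.032): print((proj(c,p+s*BY)-[200,180])*4,(proj(d,p+s*BY)-[250,190])*4+[400,0])
E
```

```text
need [0.016 0.004 0.257] roll 0.0003 lipx,y -0.1074066476477417 -0.018394389639524864 z 0.031703661977792494 F -0.2569908397948763 0.17641729541415738 0.6290943605053292 t 3.85
[189.8965048  258.88969461] [594.82103575 249.19594542]
[225.18670114 169.19291922] [538.28549074 141.01341029]
```

View pics/s2.png

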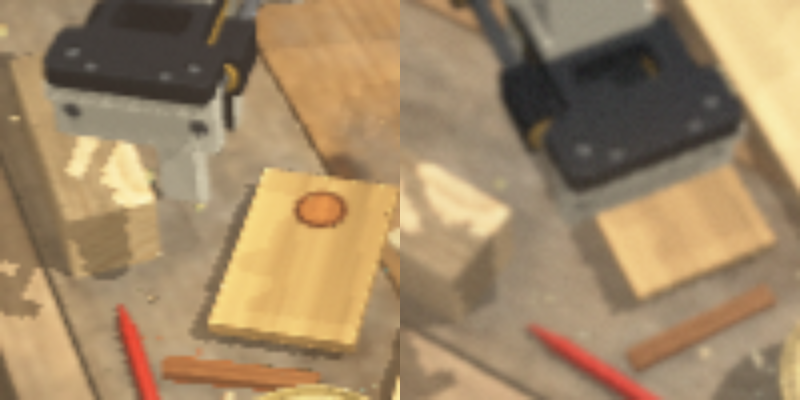

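Request:
servo_tool:
  series:
    - [0.5,0,0,0.1,0]
    - [0.5,0,0,0.2,0]
    - [0.5,0,0,0.25,0]
    - [0.5,0,0,0.25,0]

```text
t: 4.35
tcp_pos: [0.3357, -0.2713, 0.0049]
tcp_rot: [-0.915, -3.003, -0.001]
contact_force: [-0.9, -0.4, 0.2]
width: 0.502
grasp_force: 0.0
```

Request:
servo_tool:
  series:
    - [0.5,-0.05,0,0,0]
    - [0.5,-0.1,0,0,0]
    - [0.5,-0.15,0,0,0]
    - [0.5,-0.2,0,0,0]
    - [0.5,-0.2,0,0,0]

```text
t: 4.85
tcp_pos: [0.3541, -0.2837, 0.0059]
tcp_rot: [0.915, 3.004, -0.001]
contact_force: [0.6, 0.4, -0.2]
width: 0.498
grasp_force: 0.0
```

```bash
cat >> h.py <<'E'
import pickle
C0=pickle.load(open("c0.pkl","rb"))
def pull():
    "orange finger pull on door top, in lip axes"
    for n in("side","scene"):
        c=snap(n);h=cv2.cvtColor(c["image"],cv2.COLOR_BGR2HSV)
        m=cv2.inRange(h,(5,140,120),(14,255,255));w=np.zeros_like(m)
        x0,x1,y0,y1=(250,340,190,290) if n=="side" else (280,360,180,270)
        w[y0:y1,x0:x1]=m[y0:y1,x0:x1]
        k,l,st,ce=cv2.connectedComponentsWithStats(w)
        for i in range(1,k):
            if st[i,4]>15:
                q=onz(c,*ce[i],.016)-LIP;print(n,ce[i].round(1),st[i,4],"lip x,y",(q@B).round(4),(q@BY).round(4))
E
python3 - <<'E'
from h import *
need(-.07,-.018,.006);pull()
for n,z in(("side",(276.1+4,232)),("scene",(307,222))):
    q=onz(C0[n],*z,.016)-LIP
q=onz(C0["scene"],307,221.4,.016)-LIP;print(q@B,q@BY)
E
```

```text
need [-0.17   0.004 -0.   ] roll 0.0003 lipx,y -0.08693338588567626 -0.01845212790913617 z 0.005933893472284228 F 0.29560867964570814 0.6365943381726743 -0.17994094506849972 t 4.85
side [327.5 194. ] 148 lip x,y 0.0142 0.1494
side [279.9 232. ] 92 lip x,y -0.0594 0.0125
side [262.7 273.5] 162 lip x,y -0.0652 -0.101
-0.0609439316107581 0.014328006108990486
```

Request:
servo_tool:
  series:
    - [0.5,0.1,0,0,0]
    - [0.5,0.2,0,0,0]
    - [0.5,0.2,0,0,0]

```text
t: 5.25
tcp_pos: [0.3337, -0.2699, 0.0057]
tcp_rot: [-0.916, -3.001, -0.002]
contact_force: [-0.9, -1.1, -0.4]
width: 0.501
grasp_force: 0.0
```

Request:
servo_tool:
  series:
    - [0.5,0,0,0.05,0]
    - [0.5,0,0,0.1,0]
    - [0.5,0,0,0.1,0]

```text
t: 5.55
tcp_pos: [0.3362, -0.2717, -0.0049]
tcp_rot: [-0.915, -3.004, -0.001]
contact_force: [-0.3, -0.1, -0.3]
width: 0.501
grasp_force: 0.0
```

Request:
servo_tool:
  series:
    - [0.5,0,0,0.05,0]
    - [0.5,0,0,0.1,0]
    - [0.5,0,0,0.1,0]

```text
t: 5.85
tcp_pos: [0.336, -0.2715, -0.0149]
tcp_rot: [-0.915, -3.004, -0.001]
contact_force: [-0.6, -0.0, -0.1]
width: 0.499
grasp_force: 0.0
```

Request:
servo_tool:
  series:
    - [0.5,0,0,0.03,0]
    - [0.5,0,0,0.06,0]
    - [0.5,0,0,0.06,0]

```text
t: 6.15
tcp_pos: [0.3362, -0.2717, -0.0205]
tcp_rot: [-0.916, -3.005, -0.0]
contact_force: [0.0, 1.1, -0.1]
width: 0.498
grasp_force: 0.0
```

Request:
servo_tool:
  series:
    - [0.5,0,0,0.02,0]
    - [0.5,0,0,0.03,0]
    - [0.5,0,0,0.03,0]

```text
t: 6.45
tcp_pos: [0.3363, -0.2717, -0.0233]
tcp_rot: [-0.916, -3.005, -0.0]
contact_force: [-0.5, -0.5, 0.8]
width: 0.502
grasp_force: 0.0
```

Request:
servo_tool:
  series:
    - [0.5,0,0,0.02,0]
    - [0.5,0,0,0.03,0]
    - [0.5,0,0,0.03,0]

```text
t: 6.75
tcp_pos: [0.3362, -0.2717, -0.0264]
tcp_rot: [-0.916, -3.005, -0.0]
contact_force: [-0.7, 0.6, -0.7]
width: 0.499
grasp_force: 0.0
```

```bash
python3 - <<'E'
from h import *
need(-.07,-.018,.006)
c=snap("side");x0,x1,y0,y1=225,275,205,245
d=cv2.absdiff(c["image"],C0["side"]["image"]).max(2)[y0:y1,x0:x1]
for r in range(0,d.shape[0],1): print(y0+r,"".join("#" if v>20 else "+" if v>10 else "." for v in d[r]))
p=readout.get_obs()["tcp_pos"]
for dz in (.02,.025,.03,.035,.04):print(dz,proj(c,p-.023*BY+[0,0,dz]),proj(c,p-.041*BY+[0,0,dz]))
E
```

```text
need [-0.384  0.005 -0.324] roll 0.0003 lipx,y -0.10843186296757 -0.018512312997531977 z -0.026369516654253217 F -0.9412041989538906 0.08473586359412974 -0.6845121959606876 t 6.75
205 ##########################################........
206 #######################+++#########+#####.........
207 #################################+#######.........
208 #################################+######+.....+...
209 ################################.#+#####..........
210 ########################################..........
211 ########################################..........
212 ########################################....+.....
213 ########################################+.........
214 ########################################+....++...
215 ########################################..........
216 ########################################..........
217 ########################################..........
218 #########################################.........
219 ########################################.+........
220 ########################################..........
221 ####################################
[... 886 characters left out ...]
........
238 ##############+++#++########+####.......+.........
239 ###############+++#######+#+#####.................
240 ##############++#+###+####+######.................
241 ############+.+##################.................
242 ############....##########+#####+.................
243 ###########+....################..................
244 ###########.....++###+#++####.....................
0.02 [249.27936588 255.48005397] [246.75922566 262.10543521]
0.025 [249.12737735 253.68233389] [246.59615964 260.3064913 ]
0.03 [248.97452236 251.87249594] [246.43214291 258.49521011]
0.035 [248.8207948  250.05043113] [246.26716851 256.67147835]
0.04 [248.66618852 248.21602937] [246.10122947 254.83518154]
```

```bash
python3 - <<'E'
from h import *
c=C0["side"]
for u in (241,249,257):
  for z in(0,.01,.02):
    q=onz(c,u,245,z)-LIP;print(u,z,(q@B).round(4),(q@BY).round(4))
E
```

```text
241 0 -0.13 -0.0231
241 0.01 -0.1265 -0.0326
241 0.02 -0.123 -0.0421
249 0 -0.1146 -0.0198
249 0.01 -0.1113 -0.0294
249 0.02 -0.108 -0.039
257 0 -0.0992 -0.0166
257 0.01 -0.0961 -0.0262
257 0.02 -0.0931 -0.0359
```

```bash
python3 - <<'E'
from h import *
c=snap("side");w=snap("wrist");s=snap("scene")
im=np.hstack([cv2.resize(c["image"][170:280,200:310],(400,400),interpolation=cv2.INTER_CUBIC),cv2.resize(s["image"][170:280,240:350],(400,400),interpolation=cv2.INTER_CUBIC)])
w2=cv2.resize(w["image"],(320,200))
cv2.imwrite("pics/s3.png",np.vstack([im,np.hstack([w2,np.zeros((200,480,3),np.uint8)])]))
np.set_printoptions(precision=4,suppress=True)
p=readout.get_obs()["tcp_pos"];print(ray(w,320,200),p, [proj(w,p+k*BY) for k in(-.03,0,.03)])
E
```

```text
(array([ 0.2721, -0.2293,  0.1769]), array([ 0.2206, -0.1674, -0.961 ])) [ 0.3364 -0.2718 -0.0262] [array([283.5373, 225.0673]), array([325.6637, 225.1542]), array([367.7816, 225.1914])]
```

View pics/s3.png

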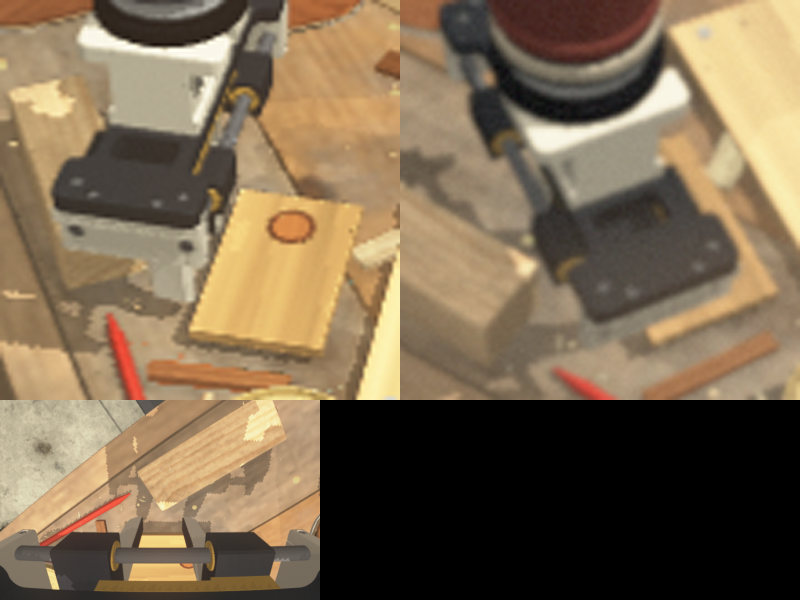

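Request:
servo_tool:
  series:
    - [0.5,0,0,0.02,0]
    - [0.5,0,0,0.03,0]
    - [0.5,0,0,0.03,0]

```text
t: 7.25
tcp_pos: [0.3362, -0.2717, -0.0294]
tcp_rot: [-0.916, -3.005, -0.0]
contact_force: [0.2, -0.3, 0.0]
width: 0.501
grasp_force: 0.0
```

Request:
servo_tool:
  series:
    - [0.5,0,0,0.02,0]
    - [0.5,0,0,0.03,0]
    - [0.5,0,0,0.03,0]

```text
t: 7.55
tcp_pos: [0.3363, -0.2717, -0.0324]
tcp_rot: [-0.916, -3.005, -0.0]
contact_force: [0.0, -0.7, -0.1]
width: 0.504
grasp_force: 0.0
```

```bash
python3 - <<'E'
from h import *
np.set_printoptions(precision=4,suppress=True)
c=snap("side");need(-.1,-.018,0)
d=cv2.absdiff(c["image"],C0["side"]["image"]).max(2)[240:262,225:275]
for r in range(d.shape[0]): print(240+r,"".join("#" if v>20 else "+" if v>10 else "." for v in d[r]))
w=snap("wrist");g=cv2.cvtColor(w["image"],cv2.COLOR_BGR2GRAY)
print(w["K"][0][0],w["k1"])
for r in range(216,292,4): print(r," ".join("%3d"%v for v in g[r,236:440:6]))
E
```

```text
need [-0.084  0.005 -0.323] roll 0.0003 lipx,y -0.10838218970995121 -0.01849127525032834 z -0.03232065480700465 F 0.331710995470008 0.2715559515250427 -0.3084043912591905 t 7.6
240 ###############++#+##+##+########.................
241 ###################++++++########.................
242 ###################++##+++#+#####+................
243 ###############+####+++++########.................
244 ############..++++#+##+##########.................
245 ############+...+++#############..................
246 ############.....###+++++#####+...................
247 ############.....###+++++####.....................
248 ############.....####++++####+....................
249 ##############...+###++++####.....................
250 #################+##++#######.....................
251 #################+###+#######+....................
252 #########+##+#####+##########+....................
253 ###########+######+##########.....................
254 ############..########++++###.....................
255 ###+.....###+#############.+......................
256 ##+........+##############.............
[... 2287 characters left out ...]

272  52 125 127 126 127 126  55  55 101 104 102 103 104 106 110 109 109 109 108 109 111 111  59  55 114 135 134 130 135 112  52  52  53  54
276  53 126 126 125 125 126  55  54 182 180 181 179 180 180 180 181 181 180 182 183 183 183 127  54  58 128 132 125 126 107  53  54  54  52
280  52 126 126 126 125 122  54  56 217 217 218 218 218 218 218 218 218 217 219 223 221 219 215  55  54 125 126 125 126  91  54  51  51  52
284 101 125 125 126 124  89  53  67 215 215 215 216 215 215 216 215 215 222 222 222 222 222 222  56  53 125 125 125 126  75  97  69  52  47
288 102 125 124 126 126  55  54 131 212 212 213 213 213 213 213 213 213 219 220 219 220 219 219  56  53 114 125 127 125  84  96 107  53  52
```

```bash
python3 - <<'E'
from h import *
np.set_printoptions(precision=4,suppress=True)
w=snap("wrist")
for u in(290,360):
    q=onz(w,u,275,.016)-LIP;print("door edge",q@B,q@BY)
for u,v in((288,238),(368,238),(266,238),(390,238)):
    o,d=ray(w,u,v)
    for dep in(.17,.179,.188):
        P=o+d*dep;q=P-LIP;print(u,dep,"z",P[2].round(4),(q@B).round(4),(q@BY).round(4))
E
```

```text
door edge -0.09609897301574023 -0.03899649216942134
door edge -0.09616302482560818 0.0010538314320987984
288 0.17 z 0.0134 -0.1179 -0.0397
288 0.179 z 0.0051 -0.1143 -0.0408
288 0.188 z -0.0033 -0.1108 -0.0419
368 0.17 z 0.0134 -0.118 0.005
368 0.179 z 0.0051 -0.1144 0.0063
368 0.188 z -0.0033 -0.1108 0.0076
266 0.17 z 0.0134 -0.1178 -0.052
266 0.179 z 0.0051 -0.1143 -0.0538
266 0.188 z -0.0033 -0.1107 -0.0555
390 0.17 z 0.0134 -0.1179 0.0174
390 0.179 z 0.0051 -0.1144 0.0193
390 0.188 z -0.0033 -0.1108 0.0213
```

Request:
servo_tool:
  series:
    - [0.5,-0.04,0,0,0]
    - [0.5,-0.08,0,0,0]
    - [0.5,-0.12,0,0,0]
    - [0.5,-0.16,0,0,0]
    - [0.5,-0.2,0,0,0]
    - [0.5,-0.24,0,0,0]
    - [0.5,-0.26,0,0,0]
    - [0.5,-0.26,0,0,0]

```text
t: 8.5
tcp_pos: [0.3588, -0.2869, -0.0322]
tcp_rot: [0.915, 3.004, -0.001]
contact_force: [0.4, -0.5, 0.7]
width: 0.498
grasp_force: 0.0
```

```bash
python3 - <<'E'
from h import *
need(-.078,-.018,-.032);pull()
E
```

```text
need [-0.033  0.005 -0.002] roll 0.0003 lipx,y -0.08124715844289018 -0.0185020418753401 z -0.032188557733982964 F 0.6133753492774606 -0.20148353756392845 0.721429977497529 t 8.5
side [327.5 194. ] 147 lip x,y 0.0142 0.1495
side [291.2 233.7] 92 lip x,y -0.0364 0.0123
side [262.7 273.5] 162 lip x,y -0.0652 -0.101
```

Request:
servo_tool:
  series:
    - [0.5,-0.02,0,0,0]
    - [0.5,-0.03,0,0,0]
    - [0.5,-0.03,0,0,0]

```text
t: 8.9
tcp_pos: [0.3589, -0.2869, -0.0323]
tcp_rot: [-0.915, -3.002, -0.002]
contact_force: [-2.8, 1.1, 3.4]
width: 0.5
grasp_force: 1.8
```

Request:
servo_tool:
  series:
    - [0.5,-0.01,0,0,0]
    - [0.5,-0.02,0,0,0]
    - [0.5,-0.02,0,0,0]

```text
t: 9.2
tcp_pos: [0.3589, -0.2868, -0.0325]
tcp_rot: [-0.915, -2.999, -0.004]
contact_force: [-5.4, 3.4, 4.5]
width: 0.502
grasp_force: 3.3
```

Request:
servo_tool:
  series:
    - [0.5,-0.02,0,0,0]
    - [0.5,-0.04,0,0,0]
    - [0.5,-0.04,0,-0.02,0]
    - [0.5,-0.04,0,-0.04,0]
    - [0.5,-0.04,0,-0.06,0]
    - [0.5,-0.04,0,-0.08,0]
    - [0.5,-0.045,0,-0.1,0]
    - [0.5,-0.045,0,-0.1,0]

```text
t: 10.0
tcp_pos: [0.3594, -0.2867, -0.0235]
tcp_rot: [-0.913, -2.991, -0.009]
contact_force: [-6.9, 4.7, 0.4]
width: 0.498
grasp_force: 4.6
```

```bash
python3 - <<'E'
from h import *
need(-.078,-.018,-.032);pull()
E
```

```text
need [-0.03  -0.     0.085] roll 0.0001 lipx,y -0.0808733004352128 -0.01798264733452734 z -0.0234990037721214 F -8.326593012846986 0.005431563280866564 0.43150513856332656 t 10.0
side [327.5 194.1] 148 lip x,y 0.0143 0.1492
side [291.9 232.1] 97 lip x,y -0.0361 0.0171
side [262.7 273.5] 162 lip x,y -0.0652 -0.101
```

Request:
servo_tool:
  series:
    - [0.5,-0.01,0,-0.03,0]
    - [0.5,-0.015,0,-0.06,0]
    - [0.5,-0.025,0,-0.09,0]
    - [0.5,-0.035,0,-0.12,0]
    - [0.5,-0.045,0,-0.15,0]
    - [0.5,-0.05,0,-0.15,0]

```text
t: 10.7
tcp_pos: [0.3619, -0.2884, -0.0086]
tcp_rot: [-0.912, -2.988, -0.012]
contact_force: [-10.8, 6.0, 3.0]
width: 0.496
grasp_force: 6.0
```

```bash
python3 - <<'E'
from h import *
need(-.078,-.018,-.032);pull()
E
```

```text
need [-0.003 -0.001  0.234] roll 0.0001 lipx,y -0.0778479577421547 -0.01797442384729886 z -0.00855686841979518 F -12.296263466978463 -1.046683432721373 2.978412368697475 t 10.7
side [327.4 194. ] 149 lip x,y 0.0141 0.1494
side [293.5 229.7] 78 lip x,y -0.0343 0.0244
side [262.7 273.5] 162 lip x,y -0.0652 -0.101
```

Request:
servo_tool:
  series:
    - [0.5,-0.01,0,-0.04,0]
    - [0.5,-0.03,0,-0.08,0]
    - [0.5,-0.05,0,-0.12,0]
    - [0.5,-0.075,0,-0.16,0]
    - [0.5,-0.1,0,-0.19,0]
    - [0.5,-0.13,0,-0.22,0]
    - [0.5,-0.16,0,-0.25,0]
    - [0.5,-0.16,0,-0.25,0]

```text
t: 11.6
tcp_pos: [0.3745, -0.2969, 0.0171]
tcp_rot: [-0.912, -2.987, -0.013]
contact_force: [-12.3, 8.6, 12.7]
width: 0.499
grasp_force: 7.6
```

```bash
python3 - <<'E'
from h import *
need(-.078,-.018,-.032);pull()
E
```

```text
need [ 0.143 -0.001  0.494] roll 0.0001 lipx,y -0.06261709499171217 -0.018008261120313444 z 0.017103743965008494 F -15.013413323830074 0.1919123805141668 12.69652133596083 t 11.6
side [327.5 194. ] 146 lip x,y 0.0142 0.1493
side [298.  225.6] 73 lip x,y -0.0279 0.0379
side [262.7 273.5] 162 lip x,y -0.0652 -0.101
```

Request:
servo_tool:
  series:
    - [0.5,-0.02,0,-0.04,0]
    - [0.5,-0.05,0,-0.08,0]
    - [0.5,-0.1,0,-0.12,0]
    - [0.5,-0.15,0,-0.15,0]
    - [0.5,-0.2,0,-0.17,0]
    - [0.5,-0.25,0,-0.18,0]
    - [0.5,-0.25,0,-0.18,0]

```text
t: 12.4
tcp_pos: [0.4053, -0.3181, 0.0359]
tcp_rot: [0.915, 3.004, -0.001]
contact_force: [0.4, 0.5, 0.7]
width: 0.501
grasp_force: 0.1
```

```bash
python3 - <<'E'
from h import *
need(-.078,-.018,-.032);pull()
c=snap("side");d=snap("scene")
cv2.imwrite("pics/s4.png",np.hstack([cv2.resize(c["image"][170:290,230:350],(400,400),interpolation=cv2.INTER_CUBIC),cv2.resize(d["image"][150:270,260:380],(400,400),interpolation=cv2.INTER_CUBIC)]))
E
```

```text
need [0.529 0.005 0.678] roll 0.0003 lipx,y -0.025238028350526128 -0.018352488465927033 z 0.035945166120572386 F 0.056900816168096384 0.6195392199907 0.7100446234467136 t 12.4
side [327.5 194.1] 142 lip x,y 0.0143 0.1492
side [308.5 224.1] 31 lip x,y -0.0082 0.0467
side [262.7 273.5] 162 lip x,y -0.0652 -0.101
```

Request:
servo_tool:
  series:
    - [0.5,-0.04,0,-0.02,0]
    - [0.5,-0.08,0,-0.02,0]
    - [0.5,-0.12,0,-0.02,0]
    - [0.5,-0.16,0,-0.02,0]
    - [0.5,-0.2,0,-0.02,0]
    - [0.5,-0.2,0,-0.02,0]

```text
t: 13.2
tcp_pos: [0.4215, -0.329, 0.0379]
tcp_rot: [0.915, 3.004, -0.001]
contact_force: [0.3, 0.2, 0.9]
width: 0.502
grasp_force: 0.6
```

```bash
python3 - <<'E'
from h import *
need(-.078,-.018,-.032);pull()
E
```

```text
need [0.724 0.005 0.698] roll 0.0003 lipx,y -0.005731083276635361 -0.018353883195616063 z 0.037943498928715555 F 0.09734645996334726 0.3627007946091538 0.9418214094865489 t 13.2
side [331. 195.] 103 lip x,y 0.0222 0.1477
side [262.7 273.5] 163 lip x,y -0.0652 -0.101
```

Request:
servo_tool:
  series:
    - [0.5,-0.05,0,0,0]
    - [0.5,-0.1,0,0,0]
    - [0.5,-0.15,0,0,0]
    - [0.5,-0.2,0,0,0]
    - [0.5,-0.25,0,0,0]
    - [0.5,-0.25,0,0,0]
    - [0.5,-0.25,0,0,0]

```text
t: 14.0
tcp_pos: [0.4412, -0.3421, 0.0375]
tcp_rot: [-0.915, -3.004, -0.0]
contact_force: [-0.3, -0.0, -0.5]
width: 0.499
grasp_force: 0.0
```

Request:
servo_tool:
  series:
    - [0.5,0.2,0,-0.2,0]
    - [0.5,0.4,0,-0.2,0]
    - [0.5,0.6,0,-0.2,0]
    - [0.5,0.7,0,-0.2,0]
    - [0.5,0.7,0,-0.2,0]

```text
t: 14.5
tcp_pos: [0.382, -0.3025, 0.0578]
tcp_rot: [-0.916, -3.004, -0.001]
contact_force: [0.3, 0.7, -0.2]
width: 0.499
grasp_force: 0.0
```

```bash
python3 - <<'E'
from h import *
need(-.078,-.018,-.032)
c=snap("side");w=snap("wrist");d=snap("scene")
cv2.imwrite("pics/s5.png",np.vstack([np.hstack([cv2.resize(c["image"][170:290,260:400],(400,343),interpolation=cv2.INTER_CUBIC),cv2.resize(d["image"][150:270,280:420],(400,343),interpolation=cv2.INTER_CUBIC)]),np.hstack([cv2.resize(w["image"],(400,250)),np.zeros((250,400,3),np.uint8)])]))
pickle.dump((c,d,w),open("c5.pkl","wb"))
E
```

```text
need [0.245 0.004 0.899] roll 0.0002 lipx,y -0.053301137305006255 -0.01839503266477586 z 0.05781332506478788 F -0.1746258295556263 0.7847989918845922 -0.17684299432225833 t 14.5
```

View pics/s5.png

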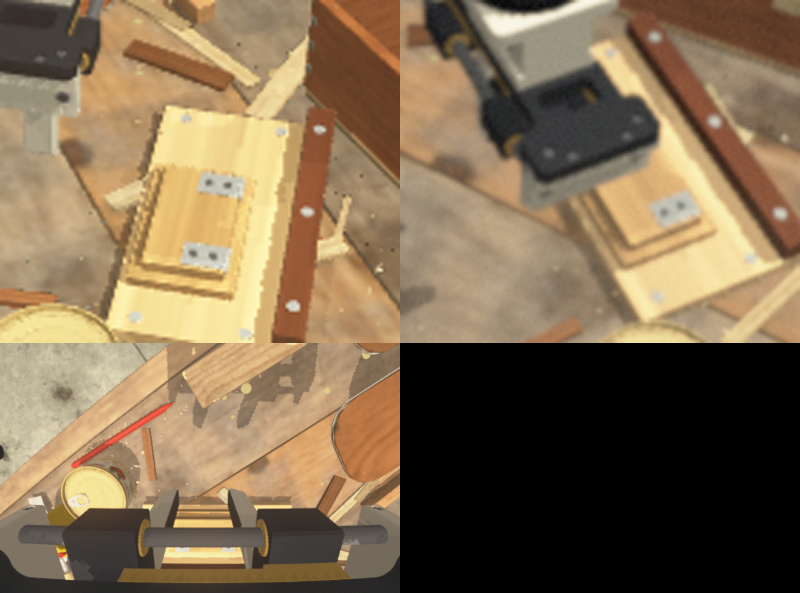

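Hinge side up, lying at the board's near edge. I'll find the true fingertip height by touching the bench.

Request:
servo_tool:
  series:
    - [0.5,0,0,0.3,0]
    - [0.5,0,0,0.6,0]
    - [0.5,0,0,0.8,0]
    - [0.5,0,0,0.86,0]
    - [0.5,0,0,0.9,0]
    - [0.5,0,0,0.9,0]
    - [0.5,0,0,0.9,0]

```text
t: 15.35
tcp_pos: [0.384, -0.3039, -0.0315]
tcp_rot: [0.915, 3.004, -0.001]
contact_force: [-0.0, -0.3, 0.3]
width: 0.501
grasp_force: 0.0
```

Request:
servo_tool:
  series:
    - [0.5,0,0,0.02,0]
    - [0.5,0,0,0.04,0]
    - [0.5,0,0,0.04,0]

```text
t: 15.65
tcp_pos: [0.3833, -0.3032, -0.0361]
tcp_rot: [0.916, 3.005, -0.0]
contact_force: [0.4, -0.8, -0.1]
width: 0.499
grasp_force: 0.0
```

Request:
servo_tool:
  series:
    - [0.5,0,0,0.02,0]
    - [0.5,0,0,0.04,0]
    - [0.5,0,0,0.04,0]

```text
t: 15.95
tcp_pos: [0.3835, -0.3034, -0.0377]
tcp_rot: [0.916, 3.004, 0.001]
contact_force: [-3.1, 3.8, 23.0]
width: 0.5
grasp_force: 11.6
```

Request:
servo_tool:
  series:
    - [0.5,0,0,-0.1,0]
    - [0.5,0,0,-0.18,0]
    - [0.5,0,0,-0.18,0]
    - [0.5,0,0,-0.18,0]

```text
t: 16.35
tcp_pos: [0.3833, -0.3033, -0.0223]
tcp_rot: [0.916, 3.005, -0.0]
contact_force: [-0.7, 1.0, 1.3]
width: 0.499
grasp_force: 0.0
```

```bash
python3 - <<'E'
from h import *
need(.0,-.018,-.022)
E
```

```text
need [-0.518  0.003 -0.003] roll 0.0003 lipx,y -0.05176489509395783 -0.018359626571046443 z -0.02229013891668584 F -1.1245290374487653 0.5030059730434686 1.2952764358806337 t 16.35
```

Request:
servo_tool:
  series:
    - [0.5,-0.15,0,0,0]
    - [0.5,-0.3,0,0,0]
    - [0.5,-0.38,0,0,0]
    - [0.5,-0.43,0,0,0]
    - [0.5,-0.48,0,0,0]
    - [0.5,-0.53,0,0,0]
    - [0.5,-0.58,0,0,0]
    - [0.5,-0.63,0,0,0]
    - [0.5,-0.68,0,0,0]
    - [0.5,-0.68,0,0,0]

```text
t: 17.35
tcp_pos: [0.4407, -0.3419, -0.0221]
tcp_rot: [0.915, 3.004, -0.001]
contact_force: [-0.2, -0.0, 0.7]
width: 0.502
grasp_force: 0.0
```

Request:
servo_tool:
  series:
    - [0.5,-0.03,0,0,0]
    - [0.5,-0.05,0,0,0]
    - [0.5,-0.07,0,0,0]
    - [0.5,-0.09,0,0,0]
    - [0.5,-0.09,0,0,0]

```text
t: 17.85
tcp_pos: [0.4462, -0.3455, -0.0224]
tcp_rot: [-0.915, -3.003, -0.002]
contact_force: [-2.5, 2.0, 4.0]
width: 0.499
grasp_force: 2.0
```

```bash
python3 - <<'E'
from h import *
need(.0275,-.018,-.022)
E
```

```text
need [-0.035  0.002 -0.004] roll 0.0002 lipx,y 0.023960229402893253 -0.018192816456212006 z -0.02235306684017519 F -3.2493114114479615 0.26206674307893185 4.00816283698375 t 17.85
```

Request:
servo_tool:
  series:
    - [0.5,-0.02,0,0,0]
    - [0.5,-0.04,0,0,0]
    - [0.5,-0.04,0,0,0]

```text
t: 18.15
tcp_pos: [0.446, -0.3453, -0.0227]
tcp_rot: [-0.913, -2.995, -0.006]
contact_force: [-6.7, 4.7, 8.2]
width: 0.502
grasp_force: 4.7
```

Request:
servo_tool:
  series:
    - [0.5,0.1,0,0,0]
    - [0.5,0.3,0,0,0]
    - [0.5,0.5,0,-0.2,0]
    - [0.5,0.7,0,-0.6,0]
    - [0.5,0.9,0,-1,0]
    - [0.5,1,0,-1,0]
    - [0.5,1,0,-1,0]

```text
t: 18.85
tcp_pos: [0.3679, -0.293, 0.0787]
tcp_rot: [0.915, 3.002, -0.002]
contact_force: [0.1, 0.2, 0.1]
width: 0.502
grasp_force: 0.0
```

```bash
python3 - <<'E'
from h import *
need(0,0,.1)
c=snap("side");o=(280,195)
a=cv2.resize(c["image"][195:305,280:390],(600,600),interpolation=cv2.INTER_CUBIC)
cv2.imwrite("pics/s6.png",a)
E
```

```text
need [-0.704  0.183 -0.21 ] roll 0.0003 lipx,y -0.07028276744499161 -0.018425236188030762 z 0.0786909605288067 F 0.00047271748462481683 0.25174550999468703 0.13340421765921168 t 18.85
```

View pics/s6.png

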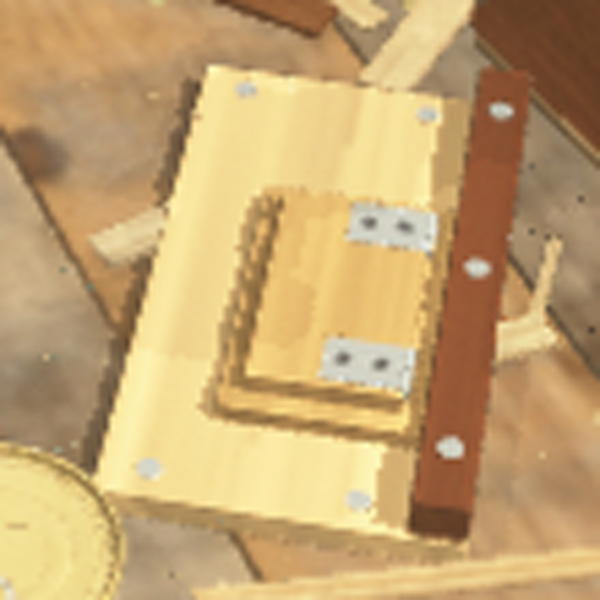

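The last picture shows the door hinge side up. Its far long edge is against the fence along (440,190)–(415,440), and its near edge runs parallel from (262,188) to (207,410). The stalled push (about 8 N horizontally, with no further motion) confirms that it is seated.

```bash
python3 -c "
from h import *
print(finish_job())"
```

```text
the job is handed in; nothing more can be done
None
```

The door was tipped over the board's near edge, pushed snug and parallel against the fence hinge side up, and the job is handed in at about 19 s of the 54 s allowed; the judge returned no verdict.

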